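# Load the pacifier steriliser and shut its door

### The job

Stand the cream pacifier teat up in the steriliser's pulled-out rack, slide the rack fully home, then swing the door gently shut, without slamming it, until it clicks onto its catch. Leave everything else in its place.

Things in the scene. Friction and masses are not known exactly. Their poses are not given: they have to be found in the camera images.
- pacifier: Cream silicone pacifier, 18 g, standing teat up on its flat round back button in the woven tray (tray floor 6 mm above the dresser). Origin: centre of its underside; z up through the teat. Button 31 mm across, 0 to 9 mm high; oval shield 48 mm (own x) by 34 mm (own y), 9 to 15 mm high; teat 17 mm across, up to 45 mm. Best gripped by the shield across its 34 mm. Its yaw varies.
- steriliser: White UV steriliser cabinet fixed to the dresser, 250 mm deep (own x), 300 mm wide (own y), 200 mm high. Origin: centre of its underside; own -x is the open front (towards the robot), z up. The front edge of the walls and roof is 125 mm from the origin; the opening is 270 mm wide, from 22 to 185 mm high.
- opening (a point): Middle of the cabinet's open front plane, at the height of the rack floor (50 mm above the dresser); 125 mm in front of the steriliser's origin. Axes as the steriliser.
- rack (a joint): How far the shallow stainless pull-out rack is drawn out towards the robot, m: 0 is fully home against its stop (its front lip then 12 mm behind the cabinet's front plane), 0.17 fully out. It starts 0.135 to 0.165 out, slides with about 1.2 N and stays where it is left. The door cannot pass it while it sticks out.
- rack_floor (a point): Centre of the rack's floor, on its surface, 50 mm above the dresser; moves with the rack. Axes as the steriliser. The floor is flat, 199 mm (x) by 202 mm (y) inside the walls; side and back walls stand 18 mm above it, the front lip 34 mm. A bottle collar stands in its left (+y) half; the right (-y) half is free.
- rack_lip (a point): Middle of the rack's flat front lip, on the outer face towards the robot, 71 mm above the dresser; moves with the rack. The lip is 210 mm wide, 46 to 84 mm above the dresser, 5 mm thick. Push here; for the last 60 mm tilt the tool some 35 degrees (fingertips leading into the cabinet) so that the gripper clears the roof.
- door (a joint): Door angle, rad: 0 shut and seated, 1.57 straight out towards the robot, 1.95 its stop; starts at 1.45 to 1.85. It stays where it is left. In the last 0.06 rad (17 mm at the free edge) a spring roller catch resists with 5 to 7 N and pushes the door back if let go too early; once past about 0.025 rad it pulls the door shut and holds it.
- door_hinge (a point): On the door's upright hinge axis at the cabinet's left (+y) front edge: 134 mm in front of the steriliser's origin, 148 mm to its +y side, 105 mm above the dresser. Axes as the steriliser. With the door at angle a, its free edge lies from here in direction (-sin a, -cos a) of these axes.
- door_push (a point): On the door's outer face, 220 mm from the hinge axis, 165 mm above the dresser: a good spot to push, above the handle. Moves with the door; own -x points out of that face. Door 294 mm wide, 18 mm thick (hinge axis at mid-thickness), 12 to 198 mm high. A bar handle stands out 30 mm from the face, 272 mm from the hinge, 45 to 125 mm high.
- collar: White plastic bottle collar (ring 48 mm across, 36 mm inside, 16 mm high) standing in the left half of the rack, origin at the centre of its underside. It rides along with the rack and must stay in it.
- tongs: Stainless steriliser tongs, 185 mm long (own x), lying in the tray; bystander.
- ramekin: White ceramic ramekin of plastic clips, 76 mm across, 46 mm high, in the tray; origin at the centre of its underside; bystander.
- snack_box: Yellow plastic lidded snack box, 78 x 110 mm, 54 mm high, in the tray; origin at the centre of its underside; bystander.
- feeding_bottle: Feeding bottle, 60 mm across, 182 mm high, standing on the dresser left of the steriliser; bystander.
- cream_jar: White jar with a metal cap, 64 mm across, 55 mm high, standing on the dresser at the left; bystander.
- rattle: Wooden rattle, 110 mm long, lying on the dresser at the left; bystander.

How it is judged:
By the outcome, as a careful person would: the job done as asked, in the order asked, and still so for the second after the job is handed in, with the robot touching nothing.
It also fails if it takes over 72 s, if anything falls off the work surface, if the arm or the gripper's body presses on something with over 40 N, if the wrist force passes 120 N, or if a joint passes its speed limit or range.

### The arm

A 7-joint arm with a two-finger parallel gripper is mounted at the origin on the work surface. World frame = base frame: x ahead of the robot, y to its left, z up, the work surface at z = 0. Lengths are in m, angles in rad, forces in N, time in s.
With the tool pointing down it reaches from about 0.425 to 0.875 m from the base axis. Payload 4.7 kg.
Tool frame: the origin (TCP) lies midway between the tips of the shut fingers; the grasp point (between the pads) lies 19 mm behind it; z points along the fingers, y is the line along which they close (so a half turn about z gives the same grasp; the last joint's range is limited). The gripper opens to 87 mm and grips with 3 to 60 N. Pads are 19 mm wide; open, the fingers measure 117 mm over their backs; the gripper's body (75 mm by 190 mm) begins 51 mm behind the grasp point.
Start: joints at [1.233, 0.321, -0.07, 1.45, 0.023, 1.371, -0.057], TCP at [0.224, -0.61, 0.223] pointing down, gripper open.
Joint ranges: [-2.86, 2.86], [-0.3, 2.09], [-1.38, 1.24], [0.06, 2.45], [-1.56, 4.7], [0.09, 2.05], [-2.69, 2.69]. Speed limits (rad/s): [2.57, 2.57, 3.14, 3.14, 3.14, 3.14, 3.14].

### API

Orientations are given as a rotation vector (axis times angle).
In Python, from bench import ctrl gives the robot as it stands. The module is installed in compiled form; this text tells all that it offers.
- The arm moves only by the tool carry_out, never from a script. Its argument "steps" is a list of rows, each a list of 7 numbers: the turn, a rotation vector about the world's x, y, z in degrees, then the shift along the world's x, y, z in cm, then the opening, from 0 (shut) to 1 (fully open). A call has 1 to 12 rows; each row is the pose to reach, as a shift and turn from the pose commanded when the call began; what a row does not reach only later rows make up. A row lasts 1/10 s, in which the tool goes at most 50 mm and 8.59 degrees, less where a joint would pass 70% of its speed; a pose out of reach is approached as far as the arm can. A call with a gripper value outside its range is refused whole. The fingers move at their own pace and stop on an object; "squeeze" is the grip in N (left out, the last holds). Time passes only in rows, so rows that repeat a pose let the fingers close. It gives the time, the measured TCP pose, the force, the opening and the grip force at its end, in the units of the state.
- ctrl.get_state(): the state, without advancing time (a new reading comes with each control period).
- ctrl.get_image(name): name is "side" or "top" or "wrist"; returns a dict with "pixels" (400x640x3 uint8, red, green, blue), "camera_matrix" (3x3 intrinsics, pixels), "cam_to_world" (4x4, takes a point from camera to world coordinates); the wrist camera has in their place "T_tool_cam" (4x4, takes a point from camera to tool coordinates, whose origin is the TCP and whose axes are the flange's). Camera axes: x right, y down, z forward; pixel columns grow to the right and rows downward; lengths in m; the calibration is good to about 2 mm. The wrist camera is an equidistant fisheye: a pixel r from the principal point sees the ray r / f radians off the axis. A picture is of the moment at which its call begins: read the wrist's pose just before it. There is no depth.
- ctrl.close_job(): hands the job in; it is judged then, once.
The state is a dict: "time": time; "joint_positions": joint angles; "qd": joint speeds; "joint_torque": joint torques, N m; "position": TCP position; "tool_rot": TCP orientation; "ft_force": force on the tool from outside, world axes, zero at the start; "torque": the same for the moment, N m; "grip_width": opening from 0.0 (shut) to 1.0 (fully open); "grip_force": force on a finger pad.
Only numpy, scipy, OpenCV 4.12 (cv2) and the standard library are available. Lean on these libraries where they do the work, as an engineer would, in place of code of your own. Each camera call takes 0.05 s, during which the arm holds its last target. There are 200 camera calls.

## Working session

There is one attempt and no reset: what is moved stays moved. The work goes in short steps, Python scripts to look and compute and a tool call to move; the robot and the scene stay as the last step left them, time stands still between calls to the robot, and variables do not carry over. Pictures are saved under pics/ and viewed, at most 10 in all, crops included, and the job is handed in when it is done.

Besides the shell and the picture viewer there is one more tool, called after "Emit:" as name(argument=value, ...), one argument or row to a line, values as JSON. carry_out: Moves the arm, as the interface text tells. Its arguments: {"type":"object","properties":{"steps":{"type":"array","items":{"type":"array","items":{"type":"number"}}},"squeeze":{"type":"number"}},"required":["steps"]}

```bash
mkdir -p pics
cat > h.py <<'E'
import numpy as np, cv2
from scipy.spatial.transform import Rotation as R
from bench import ctrl
def ray(im,u,v):
    K=im["camera_matrix"];M=im["cam_to_world"]
    d=M[:3,:3]@np.linalg.solve(K,[u,v,1.]);return M[:3,3],d/np.linalg.norm(d)
def wray(K,T,pos,rv,u,v):
    x=(u-K[0,2])/K[0,0];y=(v-K[1,2])/K[1,1];r=np.hypot(x,y)
    d=np.array([x/r*np.sin(r),y/r*np.sin(r),np.cos(r)]) if r>0 else np.array([0,0,1.])
    Rm=R.from_rotvec(rv).as_matrix();return pos+Rm@T[:3,3],Rm@T[:3,:3]@d
def atz(o,d,z): return o+d*(z-o[2])/d[2]
def tri(*rs):
    A=0;b=0
    for o,d in rs:
        P=np.eye(3)-np.outer(d,d);A=A+P;b=b+P@o
    p=np.linalg.solve(A,b);return p,[np.linalg.norm((np.eye(3)-np.outer(d,d))@(p-o)) for o,d in rs]
def save(n,im): cv2.imwrite(n,im[:,:,::-1])
E
python3 - <<'E'
from h import *
import pickle
s=ctrl.get_state();print(s)
d={n:ctrl.get_image(n) for n in("side","top","wrist")}
d["s"]=s;pickle.dump(d,open("im0.pkl","wb"))
for n in("side","top","wrist"):
    print(n,{k:np.round(v,4).tolist() for k,v in d[n].items() if k!="pixels"}); save(f"pics/{n}0.png",d[n]["pixels"])
E
```

```text
{'time': 0.0, 'joint_positions': array([ 1.23310166,  0.32181413, -0.0700534 ,  1.45165545,  0.02259875,
        1.37079225, -0.05692997]), 'qd': array([ 1.65954469e-03,  1.96669014e-03, -1.20954406e-03, -2.33705557e-05,
       -1.37979421e-03, -1.71438800e-03,  8.86816498e-04]), 'joint_torque': array([-3.61331022e-04, -4.91300154e+01, -4.03989851e-01, -3.12530780e+01,
       -6.38876553e-02,  4.38667636e-02,  1.96460746e-04]), 'position': array([ 0.22372714, -0.60970508,  0.22147684]), 'tool_rot': array([-3.09132167e+00, -5.49385891e-01,  6.80352058e-04]), 'ft_force': array([0.11417569, 0.15034228, 0.15593194]), 'torque': array([-0.03770335,  0.0118067 ,  0.02426659]), 'grip_force': 0.0, 'grip_width': 1.0020540007639611}
side {'camera_matrix': [[466.5368, 0.0, 313.3596], [0.0, 466.5368, 203.165], [0.0, 0.0, 1.0]], 'cam_to_world': [[0.4417, -0.8473, 0.295, 0.1903], [-0.8972, -0.4174, 0.1444, -0.1816], [0.0008, -0.3284, -0.9445, 1.3808], [0.0, 0.0, 0.0, 1.0]]}
top {'camera_matrix': [[427.6391, 0.0, 318.7735], [0.0, 427.6391, 195.989], [0.0, 0.0, 1.0]], 'cam_to_world': [[0.0244, -0.9848, 0.172, 0.2878], [-0.9997, -0.0257, -0.0056, 0.0183], [0.0099, -0.1718, -0.9851, 1.5754], [0.0, 0.0, 0.0, 1.0]]}
wrist {'camera_matrix': [[309.7069, 0.0, 320.3053], [0.0, 309.7069, 202.4746], [0.0, 0.0, 1.0]], 'T_tool_cam': [[0.0002, -0.967, -0.2549, 0.0694], [1.0, 0.0, 0.0008, 0.0004], [-0.0007, -0.2549, 0.967, -0.1624], [0.0, 0.0, 0.0, 1.0]]}
```

View pics/top0.png

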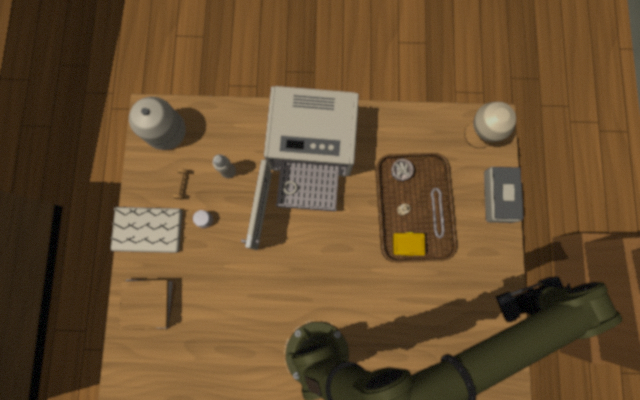

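View pics/side0.png

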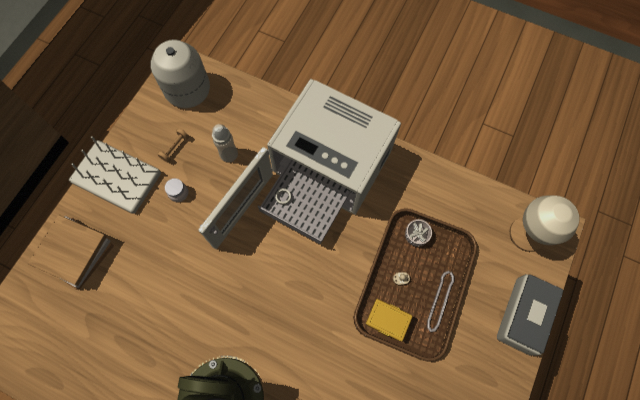

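Run:
```python
import pickle;from h import *
d=pickle.load(open("im0.pkl","rb"))
def up(a,f): 
    return cv2.resize(a,None,fx=f,fy=f,interpolation=cv2.INTER_CUBIC)
t=d["top"]["pixels"];s=d["side"]["pixels"]
c=np.zeros((600,800,3),np.uint8)
a=up(t[85:255,240:370],3.5);c[:a.shape[0],:a.shape[1]]=a
c[:290,470:760]=up(t[195:224,389:418],10)
c[300:590,470:760]=up(s[264:293,387:416],10)
save("pics/A.png",c)
save("pics/B.png",up(s[75:250,195:405],3.4))
```

```text
(no output)
```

View pics/A.png

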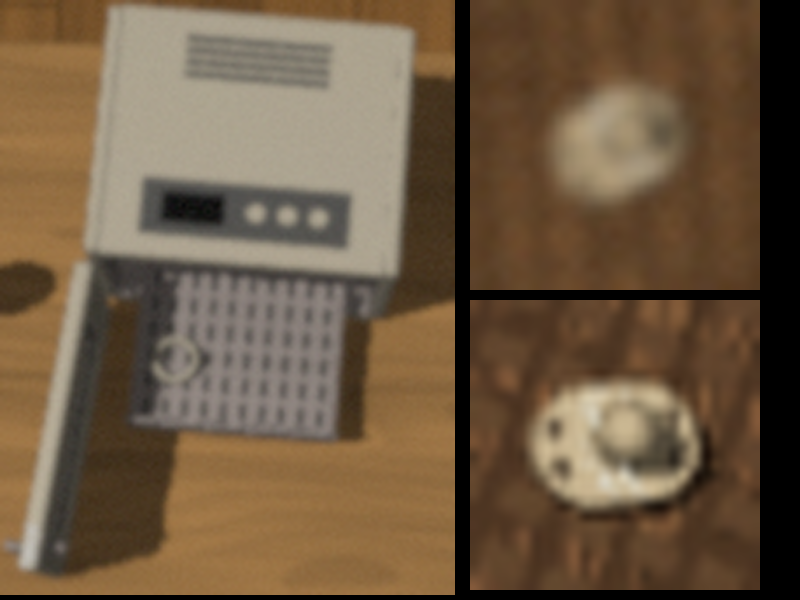

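View pics/B.png

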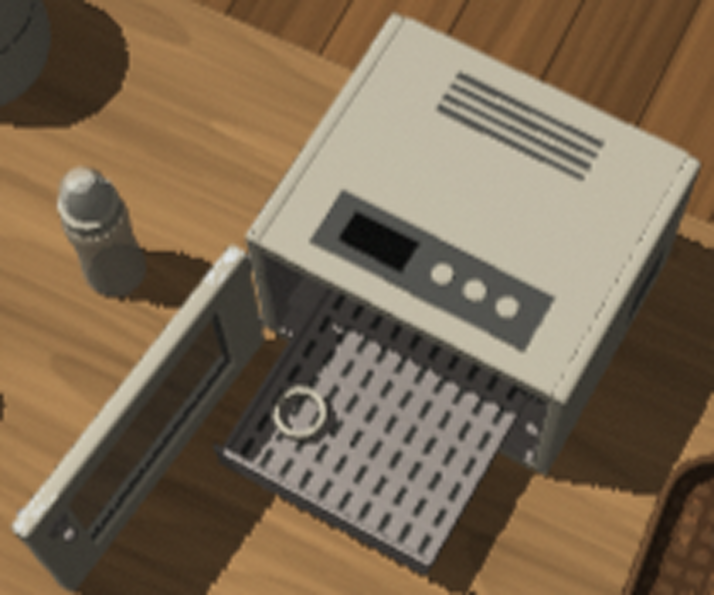

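Run:
```python
import pickle;from h import *
d=pickle.load(open("im0.pkl","rb"))
T=d["top"];S=d["side"]
def pa(x,y): return ray(T,240+(x+.5)/3.5-.5,85+(y+.5)/3.5-.5)
def pt(x,y): return ray(T,389+(x-470+.5)/10-.5,195+(y+.5)/10-.5)
def ps(x,y): return ray(S,387+(x-470+.5)/10-.5,264+(y-300+.5)/10-.5)
def pb(x,y): return ray(S,195+(x+.5)/3.4-.5,75+(y+.5)/3.4-.5)
P={}
for n,a,b,z in [("BL",(109,5),(400,13),.2),("BR",(413,29),(697,160),.2),("FL",(88,250),(248,238),.2),("FR",(398,277),(555,403),.2),
  ("lipL",(133,422),(219,448),.084),("lipR",(342,437),(432,569),.084),("hinge",(83,262),(240,250),.198),("doorfree_out",(20,568),(14,527),.198),("collar",(176,357),(300,413),.066)]:
    p,e=tri(pa(*a),pb(*b)); P[n]=p
    print(n,p.round(4),np.round(e,4), atz(*pa(*a),z).round(4),atz(*pb(*b),z).round(4))
print("shield",tri(pt(617,148),ps(615,444)),atz(*pt(617,148),.018),atz(*ps(612,442),.018))
print("teat",tri(pt(628,135),ps(628,425)),atz(*ps(628,425),.051))
print("holes dir", atz(*ps(700,447),.02)-atz(*ps(530,440),.02), "topdir",atz(*pt(685,120),.02)-atz(*pt(550,175),.02))
for a,b in [("BL","FL"),("BR","FR"),("FL","FR"),("BL","BR"),("lipL","lipR")]:
    v=P[b]-P[a];print(a,b,np.linalg.norm(v),np.degrees(np.arctan2(v[1],v[0])))
v=P["doorfree_out"]-P["hinge"];print("door",np.degrees(np.arctan2(v[1],v[0])),np.linalg.norm(v))
```

```text
BL [0.9198 0.1842 0.1738] [0.0042 0.0042] [0.9045 0.1836 0.2   ] [0.9076 0.1739 0.2   ]
BR [ 0.8878 -0.1133  0.2014] [0.0001 0.0001] [ 0.8882 -0.1133  0.2   ] [ 0.8887 -0.1133  0.2   ]
FL [0.6602 0.1931 0.1931] [0.0008 0.0008] [0.6576 0.1927 0.2   ] [0.6582 0.1905 0.2   ]
FR [ 0.6334 -0.0987  0.2162] [0.002 0.002] [ 0.6392 -0.1013  0.2   ] [ 0.6378 -0.0964  0.2   ]
lipL [0.5104 0.1517 0.1001] [0.0016 0.0016] [0.5115 0.1539 0.084 ] [0.5158 0.1551 0.084 ]
lipR [ 0.5018 -0.0567  0.08  ] [0.0005 0.0005] [ 0.5017 -0.0568  0.084 ] [ 0.5004 -0.0568  0.084 ]
hinge [0.6527 0.1989 0.1783] [0.0015 0.0015] [0.6463 0.1971 0.198 ] [0.6464 0.1919 0.198 ]
doorfree_out [0.3596 0.2418 0.1878] [0.0024 0.0024] [0.3569 0.2412 0.198 ] [0.3603 0.2371 0.198 ]
collar [0.5865 0.1155 0.0464] [0.0001 0.0001] [0.5828 0.1142 0.066 ] [0.5806 0.1112 0.066 ]
shield (array([ 0.52020626, -0.30503024,  0.01506756]), [np.float64(0.002329973796478433), np.float64(0.002329973796478344)]) [ 0.5179488  -0.30286682  0.018     ] [ 0.52152576 -0.30524122  0.018     ]
teat (array([ 0.52161398, -0.3043174 ,  0.03765412]), [np.float64(0.002155679826383161), np.float64(0.0021556798263832107)]) [ 0.52004166 -0.30447112  0.051     ]
holes dir [ 0.02007886 -0.04541795  0.        ] topdir [ 0.02172807 -0.04995566  0.        ]
BL FL 0.26051481922124403 178.02634071414076
BR FR 0.2552148574295364 176.71030506434317
FL FR 0.2939436405050894 -95.23711560409265
BL BR 0.30046605278628696 -96.14575380185894
lipL lipR 0.20950465229624252 -92.37122658088118
door 171.68022484207148 0.29637576696312906
```

Emit:
carry_out(
  steps=[
    [0,0,8,2.5,2.5,0,0.7],
    [0,0,16,5,5,0,0.7],
    [0,0,24,7.5,7.5,0,0.7],
    [0,0,32,10,10,0,0.7],
    [0,0,40,12.5,12.5,0,0.7],
    [0,0,48,15,15,0,0.7],
    [0,0,56,17.5,17.5,-1,0.7],
    [0,0,64,20,20,-2,0.7],
    [0,0,72,22.5,22.5,-3,0.7],
    [0,0,80,25,25.5,-4,0.7],
    [0,0,88,27.5,28,-5,0.7],
    [0,0,94,29.6,30.5,-6,0.7],
  ],
)

```text
time: 1.35
position: [0.521, -0.3036, 0.162]
tool_rot: [1.7, 2.642, 0.001]
ft_force: [0.1, 0.1, 0.6]
grip_width: 0.703
grip_force: 0.0
```

Emit:
carry_out(
  steps=[
    [0,0,0,0,0,0,0.7],
    [0,0,0,0,0,0,0.7],
    [0,0,0,0,0,0,0.7],
  ],
)

```text
time: 1.65
position: [0.5191, -0.3068, 0.1626]
tool_rot: [1.711, 2.635, -0.002]
ft_force: [-0.5, -0.0, 0.6]
grip_width: 0.697
grip_force: 0.0
```

Run:
```python
import pickle;from h import *
s=ctrl.get_state();w=ctrl.get_image("wrist");pickle.dump((s,w),open("w1.pkl","wb"))
print(s["position"],s["tool_rot"],s["joint_positions"])
# predicted pixel of pacifier
Rm=R.from_rotvec(s["tool_rot"]).as_matrix();T=w["T_tool_cam"]
print("tool x",Rm[:,0])
for p in([.52,-.3045,.051],[.52,-.3045,.015]):
    c=T[:3,:3].T@(Rm.T@(np.array(p)-s["position"])-T[:3,3]);th=np.arctan2(np.hypot(*c[:2]),c[2]);n=np.hypot(*c[:2])
    K=w["camera_matrix"];print(K[0,2]+K[0,0]*th*c[0]/n,K[1,2]+K[0,0]*th*c[1]/n)
save("pics/w1.png",w["pixels"])
```

```text
[ 0.51906923 -0.30680471  0.16260883] [ 1.71090987e+00  2.63474762e+00 -1.62534330e-03] [ 0.8985293   0.29483786 -0.48943325  1.63821387  0.14580344  1.24482466
  0.79911158]
tool x [-4.06793009e-01  9.13520143e-01 -6.29501390e-04]
322.48264180553184 196.980368198244
322.3027176473807 188.6049299358691
```

View pics/w1.png

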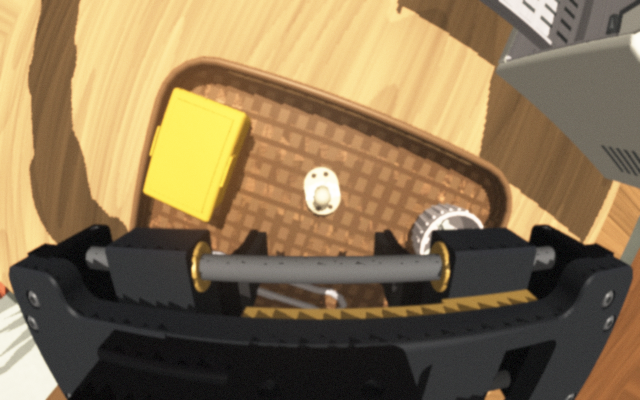

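Run:
```python
import pickle;from h import *
s,w=pickle.load(open("w1.pkl","rb"));d=pickle.load(open("im0.pkl","rb"))
c=w["pixels"][160:225,295:350];hsv=cv2.cvtColor(c,cv2.COLOR_RGB2HSV)
m=((c[...,2]>110)*255).astype(np.uint8);n,l,st,ce=cv2.connectedComponentsWithStats(m)
i=1+np.argmax(st[1:,4]);cs,_=cv2.findContours((l==i).astype(np.uint8),0,2)
k=max(cs,key=cv2.contourArea);print(st[i],cv2.fitEllipse(k),cv2.minAreaRect(k))
(ex,ey),ax,an=cv2.fitEllipse(k)
W=lambda u,v:wray(w["camera_matrix"],w["T_tool_cam"],s["position"],s["tool_rot"],u,v)
S=lambda x,y: ray(d["side"],387+(x-470+.5)/10-.5,264+(y-300+.5)/10-.5)
print("shield",tri(W(ex+295,ey+160),S(614,444)),atz(*W(ex+295,ey+160),.02))
print("teat",tri(W(323,198),S(628,425)),atz(*W(323,198),.051))
a=np.radians(an);u=np.array([-np.sin(a),np.cos(a)])*20
v=atz(*W(ex+295+u[0],ey+160+u[1]),.02)-atz(*W(ex+295-u[0],ey+160-u[1]),.02);print("yaw long",np.degrees(np.arctan2(v[1],v[0])))
```

```text
[   7    6   40   49 1483] ((26.74455451965332, 30.180431365966797), (37.64997482299805, 49.8367805480957), 170.88636779785156) ((26.711536407470703, 30.05769157409668), (49.029029846191406, 37.06594467163086), 78.69007110595703)
shield (array([ 0.51975524, -0.30513011,  0.02272259]), [np.float64(0.0005374188921873194), np.float64(0.0005374188921874109)]) [ 0.51968656 -0.30523345  0.02      ]
teat (array([ 0.52051027, -0.30488102,  0.05060445]), [np.float64(0.0005116327563685017), np.float64(0.0005116327563685926)]) [ 0.52082159 -0.30518124  0.051     ]
yaw long 122.97561078215786
```

Emit:
carry_out(
  steps=[
    [0,0,2,0,0,-3,0.7],
    [0,0,4,0,0,-6,0.7],
    [0,0,6,0,0,-9,0.7],
    [0,0,6,0,0.1,-11,0.7],
    [0,0,6,0,0.1,-12.5,0.7],
    [0,0,6,0,0.1,-13.5,0.7],
    [0,0,6,0,0.1,-14.2,0.7],
    [0,0,6,0,0.1,-14.8,0.7],
    [0,0,6,0,0.1,-15.1,0.7],
    [0,0,6,0,0.1,-15.1,0.7],
  ],
)

```text
time: 2.7
position: [0.5201, -0.3043, 0.0117]
tool_rot: [1.567, 2.723, -0.0]
ft_force: [0.1, 0.4, 0.7]
grip_width: 0.699
grip_force: 0.0
```

Emit:
carry_out(
  steps=[
    [0,0,0,0,0,0,0.3],
    [0,0,0,0,0,0,0.3],
    [0,0,0,0,0,0,0.3],
    [0,0,0,0,0,0,0.3],
    [0,0,0,0,0,0,0.3],
  ],
  squeeze=6,
)

```text
time: 3.2
position: [0.5201, -0.3043, 0.0118]
tool_rot: [1.567, 2.723, -0.0]
ft_force: [-1.0, 0.1, 0.5]
grip_width: 0.389
grip_force: 6.0
```

Emit:
carry_out(
  steps=[
    [0,0,0,0,0,2,0.3],
    [0,0,0,0,0,6,0.3],
    [0,0,0,0,0,10,0.3],
    [0,0,5,0.2,2,14,0.3],
    [0,0,12,0.5,5,15,0.3],
    [0,0,19,1,9,15,0.3],
    [0,0,26,1.5,13,15,0.3],
    [0,0,33,2,17,15,0.3],
    [0,0,40,2.5,21,15,0.3],
    [0,0,47,3,25,15,0.3],
    [0,0,53,3.5,28.5,15,0.3],
    [0,0,56.5,4,30.6,15,0.3],
  ],
)

```text
time: 4.4
position: [0.5598, 0.0054, 0.1619]
tool_rot: [0.081, 3.14, 0.001]
ft_force: [-0.2, -0.3, 0.3]
grip_width: 0.385
grip_force: 6.0
```

Emit:
carry_out(
  steps=[
    [0,0,0,0,0,0,0.3],
    [0,0,0,0,0,0,0.3],
    [0,0,0,0,0,0,0.3],
  ],
)

```text
time: 4.7
position: [0.5599, -0.0006, 0.1612]
tool_rot: [-0.097, -3.139, 0.002]
ft_force: [0.3, 0.3, -0.5]
grip_width: 0.39
grip_force: 6.0
```

Run:
```python
from h import *
s=ctrl.get_state();w=ctrl.get_image("wrist");t=ctrl.get_image("top");z=ctrl.get_image("side")
print(s["position"],s["tool_rot"],s["joint_positions"],s["grip_width"],s["grip_force"])
save("pics/w2.png",np.hstack([cv2.resize(w["pixels"],(400,250)),z["pixels"][60:310,180:580]]))
```

```text
[ 5.59925475e-01 -5.57212389e-04  1.61249717e-01] [-9.72887970e-02 -3.13947826e+00  1.50346398e-03] [ 0.66152324  0.25685203 -0.81142831  1.73585995  0.19738816  1.23377349
  1.30942103] 0.39017279801642485 5.999818481504917
```

View pics/w2.png

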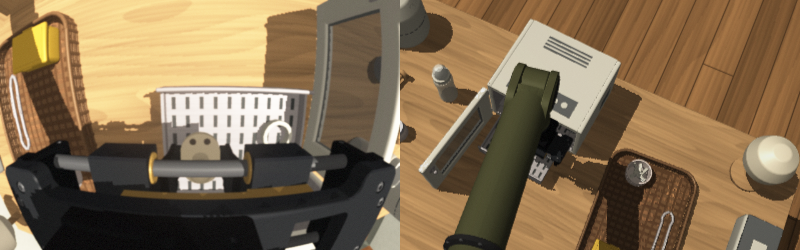

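Emit:
carry_out(
  steps=[
    [0,0,0,0,0.2,-2,0.3],
    [0,0,0,0,0.2,-5,0.3],
    [0,0,0,0,0.2,-7,0.3],
    [0,0,0,0,0.2,-8.5,0.3],
    [0,0,0,0,0.2,-9.3,0.3],
    [0,0,0,0,0.2,-9.8,0.3],
    [0,0,0,0,0.2,-10,0.3],
    [0,0,0,0,0.2,-10.1,0.3],
    [0,0,0,0,0.2,-10.2,0.3],
    [0,0,0,0,0.2,-10.2,0.3],
  ],
)

```text
time: 5.85
position: [0.5603, 0.0038, 0.06]
tool_rot: [0.092, 3.139, -0.0]
ft_force: [-0.3, 0.3, -0.8]
grip_width: 0.388
grip_force: 6.0
```

Emit:
carry_out(
  steps=[
    [0,0,0,0,0,-0.1,0.3],
    [0,0,0,0,0,-0.2,0.3],
    [0,0,0,0,0,-0.3,0.3],
    [0,0,0,0,0,-0.3,0.3],
  ],
)

```text
time: 6.25
position: [0.5598, 0.0037, 0.0564]
tool_rot: [-0.092, -3.14, -0.0]
ft_force: [0.5, 0.0, -0.6]
grip_width: 0.391
grip_force: 6.0
```

Emit:
carry_out(
  steps=[
    [0,0,0,0,0,-0.05,0.3],
    [0,0,0,0,0,-0.1,0.3],
    [0,0,0,0,0,-0.1,0.3],
  ],
)

```text
time: 6.55
position: [0.56, 0.0038, 0.0557]
tool_rot: [0.092, 3.14, 0.0]
ft_force: [-1.0, 0.2, 2.3]
grip_width: 0.39
grip_force: 6.0
```

Emit:
carry_out(
  steps=[
    [0,0,0,0,0,0,0.45],
    [0,0,0,0,0,0,0.52],
    [0,0,0,0,0,0,0.55],
    [0,0,0,0,0,0,0.55],
    [0,0,0,0,0,1,0.55],
    [0,0,0,0,0,3,0.55],
    [0,0,0,0,0,6,0.55],
    [0,0,0,0,0,9,0.55],
    [0,0,0,-3,0,12,0.55],
    [0,0,0,-7,0,12,0.55],
    [0,0,0,-11,0,12,0.55],
    [0,0,0,-13,0,12,0.55],
  ],
)

```text
time: 7.75
position: [0.4275, 0.0039, 0.1759]
tool_rot: [-0.092, -3.14, 0.004]
ft_force: [0.4, 0.4, -0.0]
grip_width: 0.549
grip_force: 0.0
```

Run:
```python
from h import *
import pickle
s=ctrl.get_state();w=ctrl.get_image("wrist");t=ctrl.get_image("top");z=ctrl.get_image("side")
pickle.dump((s,w,t,z),open("w3.pkl","wb"))
print(s["position"],s["tool_rot"],s["joint_positions"],s["grip_width"])
c=np.zeros((600,800,3),np.uint8);c[:400,:640]=w["pixels"]; c[400:,:400]=cv2.resize(z["pixels"][110:210,220:420],(400,200));c[400:,400:]=cv2.resize(t["pixels"][130:230,240:440],(400,200))
save("pics/w3.png",c)
```

```text
[0.42748415 0.0039065  0.17592305] [-0.09161341 -3.13986022  0.00350661] [ 0.81903857 -0.14062059 -0.81516403  2.0053496  -0.1058932   1.2352033
  1.55631979] 0.5485253723048907
```

View pics/w3.png

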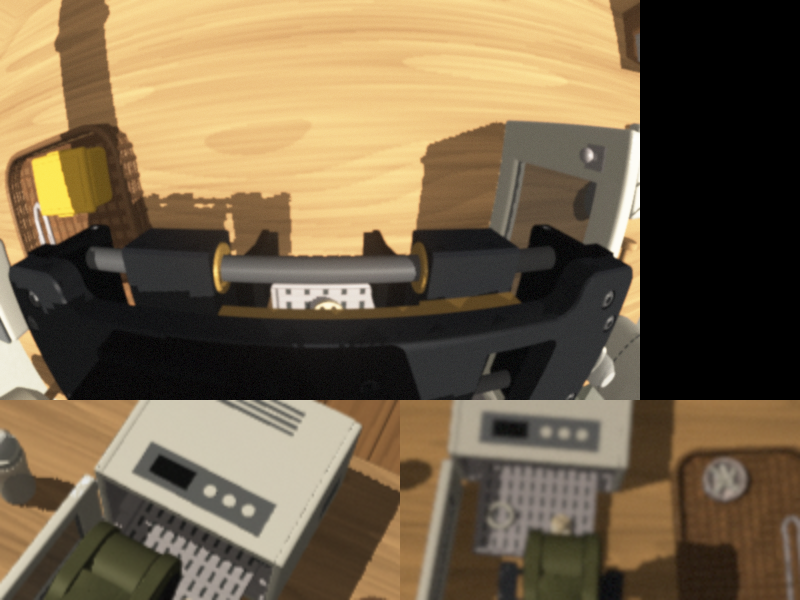

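Emit:
carry_out(
  steps=[
    [0,0,0,1,2,0,0],
    [0,0,0,2,4,-2,0],
    [0,0,0,3.5,5.3,-5,0],
    [0,0,0,4,5.3,-8,0],
    [0,0,0,4.2,5.3,-10.5,0],
    [0,0,0,4.2,5.3,-11.4,0],
    [-0.6,-10,0,4.2,5.3,-11.4,0],
    [-0.6,-10,0,4.2,5.3,-11.4,0],
  ],
  squeeze=5,
)

```text
time: 8.7
position: [0.4685, 0.0571, 0.0594]
tool_rot: [0.085, 2.97, -0.009]
ft_force: [-1.7, -1.1, -0.9]
grip_width: 0.011
grip_force: 0.0
```

Emit:
carry_out(
  steps=[
    [0,-1,0,0.8,0,0,0],
    [0,-2,0,1.3,-0.1,0,0],
    [0,-3,0,1.8,-0.1,0,0],
    [0,-4,0,2.3,-0.1,0,0],
    [0,-5,0,2.8,-0.2,0,0],
    [0,-6,0,3.3,-0.2,0,0],
    [0,-7,0,3.8,-0.2,0.1,0],
    [-0.5,-8,0,4.4,-0.3,0.1,0],
    [-0.5,-9,0,5,-0.3,0.2,0],
    [-0.5,-10,0,5.6,-0.3,0.2,0],
    [-0.6,-11,0,6.2,-0.4,0.3,0],
    [-0.7,-12,0,6.8,-0.4,0.3,0],
  ],
)

```text
time: 9.9
position: [0.5404, 0.0525, 0.0646]
tool_rot: [0.081, 2.755, -0.016]
ft_force: [-1.4, -0.7, -0.3]
grip_width: 0.001
grip_force: 0.7
```

Emit:
carry_out(
  steps=[
    [-0.1,-1.5,0,0.6,0,0,0],
    [-0.2,-3,0,1.2,-0.1,0,0],
    [-0.3,-4.5,0,1.8,-0.1,0,0],
    [-0.4,-6,0,2.4,-0.1,0,0],
    [-0.5,-7.5,0,3,-0.2,0,0],
    [-0.5,-9,0,3.6,-0.2,0,0],
    [-0.6,-10.5,0,4.2,-0.2,0,0],
    [-0.7,-12,0,4.8,-0.3,0,0],
    [-0.8,-13.5,0,5.4,-0.3,0,0],
    [-0.8,-14,0,6,-0.4,0,0],
    [-0.8,-14,0,6.6,-0.4,0,0],
    [-0.8,-14,0,7.2,-0.4,0,0],
  ],
)

```text
time: 11.1
position: [0.6125, 0.0489, 0.0646]
tool_rot: [0.073, 2.511, -0.023]
ft_force: [-1.5, 0.3, -1.2]
grip_width: 0.006
grip_force: 0.7
```

Run:
```python
from h import *
import pickle
s=ctrl.get_state();w=ctrl.get_image("wrist");t=ctrl.get_image("top");z=ctrl.get_image("side")
pickle.dump((s,w,t,z),open("w4.pkl","wb"))
print(s["position"],s["tool_rot"],s["joint_positions"],s["ft_force"])
c=np.zeros((400,800,3),np.uint8);c[:,:500]=cv2.resize(w["pixels"],(500,400))
c[:200,500:]=cv2.resize(z["pixels"][110:210,240:390],(300,200));c[200:,500:]=cv2.resize(t["pixels"][130:230,240:390],(300,200))
save("pics/w4.png",c)
```

```text
[0.61246013 0.0489492  0.06460459] [ 0.07332325  2.51119577 -0.02309443] [ 0.60320678  0.11922959 -0.83908356  2.24685117  0.90439577  0.30906492
  0.50485295] [-1.49532331  0.32997248 -1.18281573]
```

View pics/w4.png

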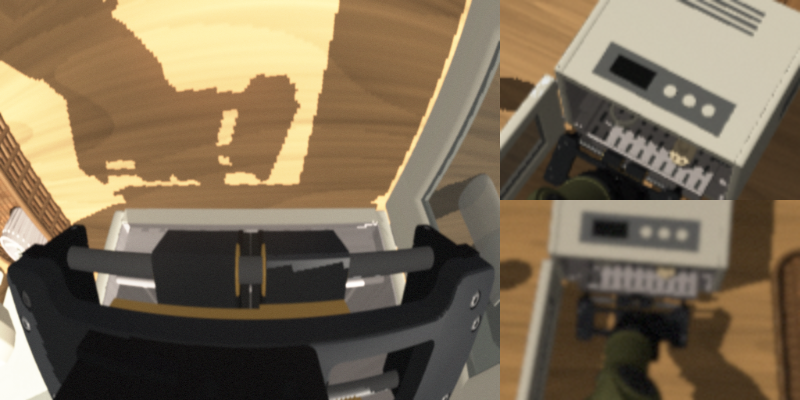

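Emit:
carry_out(
  steps=[
    [0,0,0,0.5,0,0,0],
    [0,0,0,1,-0.1,0,0],
    [0,0,0,1.5,-0.1,0,0],
    [0,0,0,2,-0.1,0,0],
    [0,0,0,2.4,-0.1,0,0],
    [0,0,0,2.7,-0.2,0,0],
    [0,0,0,2.9,-0.2,0,0],
  ],
)

```text
time: 11.95
position: [0.6412, 0.0469, 0.0645]
tool_rot: [0.073, 2.511, -0.023]
ft_force: [-1.7, 0.2, -0.2]
grip_width: 0.008
grip_force: 0.6
```

Emit:
carry_out(
  steps=[
    [0,0,0,0.2,0,0,0],
    [0,0,0,0.4,0,0,0],
    [0,0,0,0.6,0,0,0],
  ],
)

```text
time: 12.25
position: [0.647, 0.0466, 0.0646]
tool_rot: [0.074, 2.511, -0.024]
ft_force: [-1.0, -0.2, 0.4]
grip_width: 0.008
grip_force: 0.6
```

Emit:
carry_out(
  steps=[
    [0,0,0,0.2,0,0,0],
    [0,0,0,0.4,0,0,0],
    [0,0,0,0.4,0,0,0],
  ],
)

```text
time: 12.55
position: [0.6512, 0.0465, 0.0646]
tool_rot: [0.074, 2.511, -0.024]
ft_force: [0.0, -1.1, -0.7]
grip_width: 0.006
grip_force: 0.2
```

Emit:
carry_out(
  steps=[
    [0,0,0,0.15,0,0,0],
    [0,0,0,0.3,0,0,0],
    [0,0,0,0.3,0,0,0],
  ],
)

```text
time: 12.85
position: [0.6528, 0.0465, 0.064]
tool_rot: [0.073, 2.513, -0.026]
ft_force: [-13.1, -0.0, 10.3]
grip_width: 0.008
grip_force: 6.7
```

Emit:
carry_out(
  steps=[
    [0,0,0,0.15,0,0,0],
    [0,0,0,0.3,0,0,0],
  ],
)

```text
time: 13.05
position: [0.6536, 0.0464, 0.0634]
tool_rot: [0.073, 2.516, -0.03]
ft_force: [-46.6, -0.3, 37.7]
grip_width: 0.006
grip_force: 23.4
```

Emit:
carry_out(
  steps=[
    [0,0,0,-0.6,0,0,0],
    [0,0,0,-1.5,0.1,0,0],
    [0,0,0,-4,0.2,0,0],
    [0,0,0,-8,0.4,0,0],
    [0,3,0,-12,0.7,0,0],
    [0,8,0,-15,0.8,0,0],
    [0,13,0,-17,0.9,0,0],
  ],
)

```text
time: 13.75
position: [0.4952, 0.0497, 0.063]
tool_rot: [0.082, 2.709, -0.05]
ft_force: [0.7, -2.4, -0.4]
grip_width: 0.003
grip_force: 0.0
```

Run:
```python
from h import *
import pickle
s=ctrl.get_state();w=ctrl.get_image("wrist");t=ctrl.get_image("top");z=ctrl.get_image("side")
pickle.dump((s,w,t,z),open("w5.pkl","wb"))
print(s["position"],s["tool_rot"],s["joint_positions"],s["ft_force"])
c=np.zeros((600,800,3),np.uint8)
c[:,:]=cv2.resize(z["pixels"][100:220,240:400],(800,600),interpolation=cv2.INTER_CUBIC)
save("pics/w5.png",c)
```

```text
[0.49515614 0.04973713 0.06300118] [ 0.08150744  2.70909576 -0.05037371] [ 0.60850633 -0.13586149 -0.82737833  2.33131611  0.09299146  0.49616971
  1.20300527] [ 0.65481429 -2.38567282 -0.40271207]
```

View pics/w5.png

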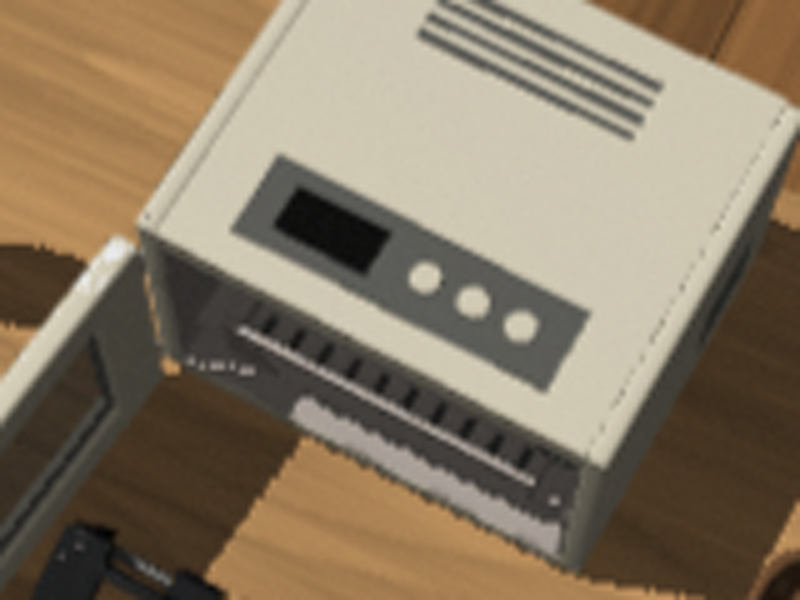

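```bash
cat >> h.py <<'E'
yaw=-0.0593;O=np.array([.7728,.0396]);C=np.array([[np.cos(yaw),-np.sin(yaw)],[np.sin(yaw),np.cos(yaw)]])
def P(a,off=.019,r=.22):
    d=np.array([-np.sin(a),-np.cos(a)]);n=np.array([-np.cos(a),np.sin(a)])
    w=O+C@(np.array([-.134,.148])+r*d+off*n);nn=C@n
    return w,np.degrees(np.arctan2(nn[1],nn[0]))
E
python3 - <<'E'
from h import *
import pickle
s,w,t,z=pickle.load(open("w5.pkl","rb"))
for u,v in((240,330),(535,483)):
    p=atz(*ray(z,240+u/5,100+v/5),.084);print("lip own",C.T@(p[:2]-O))
# jar, bottle positions
for n,u,v,h in(("jar",202,217,.055),("bottle",220,158,.18)): print(n,atz(*ray(t,u,v),h))
for a,off in((1.63,.05),(1.63,.019),(1.4,.019),(1.2,.019),(1.0,.019),(.8,.019),(.6,.019),(.4,.019),(.2,.019),(.1,.019),(.0,.019)):
    w_,y=P(a,off);print(a,off,w_.round(4),round(y,1))
Rm=R.from_rotvec(s["tool_rot"]).as_matrix();print("toolx,z",Rm[:,0],Rm[:,2])
q,_=P(1.63,.06)
Rt=lambda th:np.array([[np.cos(th),np.sin(th),0],[np.sin(th),-np.cos(th),0],[0,0,-1.]])
print("level turn",np.degrees((R.from_matrix(Rt(np.radians(176.6)))*R.from_matrix(Rm).inv()).as_rotvec()),"shift cm",(q-s["position"][:2])*100)
E
```

```text
lip own [-0.11019549  0.09205913]
lip own [-0.10873648 -0.10982685]
jar [0.46633985 0.42445804 0.055     ]
bottle [0.65222979 0.34501226 0.18      ]
1.63 0.05 [0.4353 0.2709] 83.2
1.63 0.019 [0.4316 0.2402] 83.2
1.4 0.019 [0.4271 0.1897] 96.4
1.2 0.019 [0.4326 0.1459] 107.8
1.0 0.019 [0.4467 0.1042] 119.3
0.8 0.019 [0.4688 0.066 ] 130.8
0.6 0.019 [0.498 0.033] 142.2
0.4 0.019 [0.5332 0.0065] 153.7
0.2 0.019 [ 0.573  -0.0125] 165.1
0.1 0.019 [ 0.5941 -0.0189] 170.9
0.0 0.019 [ 0.6158 -0.0232] 176.6
toolx,z [-0.90690519  0.0495923  -0.41840599] [ 0.41627314 -0.04800162 -0.90797165]
level turn [ 2.82787715 24.61153445  0.04590013] shift cm [-5.87128164 23.11332971]
```

Emit:
carry_out(
  steps=[
    [0.4,4,0,0,0,2,0],
    [0.9,8,0,0,0,5,0],
    [1.4,12,0,0,0,9,0],
    [1.8,16,0,0,0,13,0],
    [2.3,20,0,0,0,17,0],
    [2.8,24.6,0,0,0,20,0],
    [2.8,24.6,0,0,0,22,0],
    [2.8,24.6,0,0,0,22,0],
  ],
)

```text
time: 14.7
position: [0.5008, 0.0494, 0.2858]
tool_rot: [0.098, 3.13, -0.002]
ft_force: [0.2, 0.7, -0.7]
grip_width: 0.003
grip_force: 0.0
```

Emit:
carry_out(
  steps=[
    [0,0,-8,-0.3,1,0,0],
    [0,0,-16,-0.8,3,0,0],
    [0,0,-24,-1.3,5.5,0,0],
    [0,0,-32,-2,8,0,0],
    [0,0,-40,-2.5,10.5,0,0],
    [0,0,-48,-3,13,0,0],
    [0,0,-56,-3.7,15.5,0,0],
    [0,0,-64,-4.4,18,0,0],
    [0,0,-72,-5,20,0,0],
    [0,0,-80,-5.5,22,0,0],
    [0,0,-88,-5.9,23.1,0,0],
    [0,0,-93.4,-5.9,23.1,0,0],
  ],
)

```text
time: 15.9
position: [0.4377, 0.2829, 0.2822]
tool_rot: [2.35, 2.08, -0.006]
ft_force: [0.3, -0.4, -0.5]
grip_width: 0.004
grip_force: 0.0
```

Emit:
carry_out(
  steps=[
    [0,0,0,0,0,0,0],
    [0,0,0,0,0,0,0],
  ],
)

```text
time: 16.1
position: [0.4388, 0.2806, 0.2828]
tool_rot: [2.346, 2.084, -0.007]
ft_force: [0.1, 0.0, 0.1]
grip_width: 0.002
grip_force: 0.0
```

Emit:
carry_out(
  steps=[
    [0,0,0,0,0,-4,0],
    [0,0,0,0,0,-8,0],
    [0,0,0,0,0,-11,0],
    [0,0,0,0,0,-12.6,0],
    [0,0,0,-0.1,-1,-12.6,0],
    [0,0,0,-0.3,-2,-12.6,0],
    [0,0,0,-0.4,-2.5,-12.6,0],
    [0,0,0,-0.5,-3,-12.6,0],
    [0,0,0,-0.5,-3.5,-12.6,0],
  ],
)

```text
time: 17.0
position: [0.4343, 0.2459, 0.1589]
tool_rot: [2.348, 2.081, -0.003]
ft_force: [-0.4, 0.6, -0.0]
grip_width: 0.004
grip_force: 0.0
```

Run:
```python
from h import *
s=ctrl.get_state();print(s["position"],s["tool_rot"],s["joint_positions"],s["ft_force"])
x=s["position"][:2];rv=s["tool_rot"];base=2*np.degrees(np.arctan2(rv[1],rv[0]))%360;print("toolx",base)
for a in np.arange(1.6,0.55,-.08):
    p,y=P(a,.017);print(round(a,2),((p-x)*100).round(1),round(y-base,1))
```

```text
[0.43429327 0.24592588 0.15892677] [ 2.3475724   2.08131285 -0.00283342] [ 0.32781317  0.11540964 -0.94226455  1.87453243  0.10476295  1.20217616
 -0.76936228] [-0.42011553  0.59615535 -0.02228763]
toolx 83.11916756697715
1.6 [-0.4 -1.4] 1.8
1.52 [-0.6 -3.2] 6.4
1.44 [-0.7 -4.9] 11.0
1.36 [-0.7 -6.7] 15.6
1.28 [-0.5 -8.5] 20.1
1.2 [ -0.1 -10.2] 24.7
1.12 [  0.4 -11.9] 29.3
1.04 [  1.  -13.5] 33.9
0.96 [  1.7 -15.1] 38.5
0.88 [  2.6 -16.7] 43.1
0.8 [  3.6 -18.1] 47.6
0.72 [  4.7 -19.5] 52.2
0.64 [  5.9 -20.8] 56.8
0.56 [  7.2 -22. ] 61.4
```

Emit:
carry_out(
  steps=[
    [0,0,1,-0.1,-0.5,0,0],
    [0,0,2,-0.3,-1,0,0],
    [0,0,3,-0.4,-1.5,0,0],
    [0,0,4,-0.5,-2.2,0,0],
    [0,0,6,-0.6,-3,0,0],
    [0,0,8,-0.7,-3.8,0,0],
    [0,0,10,-0.7,-4.7,0,0],
    [0,0,12.5,-0.7,-5.6,0,0],
    [0,0,15,-0.7,-6.5,0,0],
    [0,0,17.5,-0.6,-7.4,0,0],
    [0,0,20,-0.5,-8.3,0,0],
    [0,0,22,-0.3,-9.2,0,0],
  ],
)

```text
time: 18.2
position: [0.4308, 0.1541, 0.1584]
tool_rot: [1.904, 2.493, -0.003]
ft_force: [0.3, 0.6, -0.2]
grip_width: 0.004
grip_force: 0.2
```

Run:
```python
from h import *
t=ctrl.get_image("top");z=ctrl.get_image("side");s=ctrl.get_state();print(s["position"],s["ft_force"])
c=np.hstack([cv2.resize(t["pixels"][120:270,220:350],(390,450)),cv2.resize(z["pixels"][100:250,190:320],(390,450))])
save("pics/w6.png",c)
```

```text
[0.43125713 0.15306438 0.15829321] [-0.09680084 -0.26133209  0.57960971]
```

View pics/w6.png

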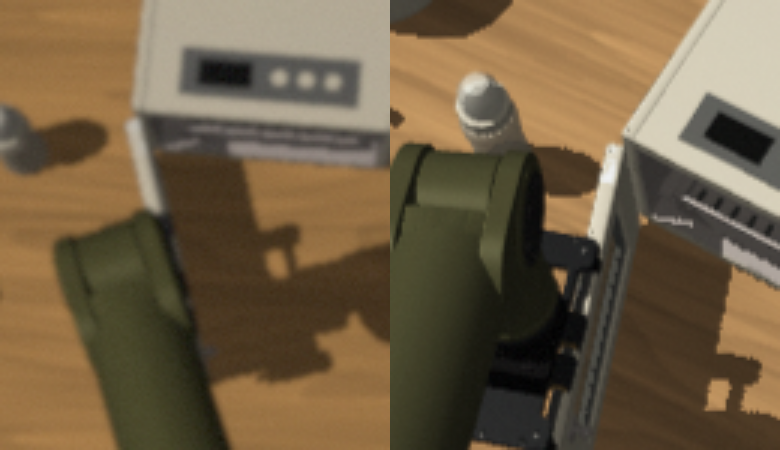

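```bash
cat > d.py <<'E'
from h import *
import sys
s=ctrl.get_state();print(s["position"],s["ft_force"],s["joint_positions"].round(2))
x=s["position"][:2];rv=s["tool_rot"];base=2*np.degrees(np.arctan2(rv[1],rv[0]))%360
for a in np.arange(*map(float,sys.argv[1:4])):
    p,y=P(a,.017);print(round(a,3),((p-x)*100).round(2),round(y-base,1))
E
python3 d.py 1.2 -0.03 -0.05
```

```text
[0.43125713 0.15306438 0.15829321] [-0.09680084 -0.26133209  0.57960971] [ 0.48 -0.02 -0.86  1.97 -0.01  1.19 -0.11]
1.2 [ 0.19 -0.9 ] 2.8
1.15 [ 0.48 -1.97] 5.7
1.1 [ 0.81 -3.02] 8.5
1.05 [ 1.2  -4.05] 11.4
1.0 [ 1.64 -5.06] 14.3
0.95 [ 2.13 -6.05] 17.1
0.9 [ 2.67 -7.02] 20.0
0.85 [ 3.25 -7.95] 22.9
0.8 [ 3.88 -8.86] 25.7
0.75 [ 4.56 -9.73] 28.6
0.7 [  5.28 -10.56] 31.5
0.65 [  6.04 -11.37] 34.3
0.6 [  6.83 -12.13] 37.2
0.55 [  7.67 -12.85] 40.0
0.5 [  8.54 -13.52] 42.9
0.45 [  9.44 -14.16] 45.8
0.4 [ 10.38 -14.74] 48.6
0.35 [ 11.34 -15.28] 51.5
0.3 [ 12.33 -15.78] 54.4
0.25 [ 13.34 -16.22] 57.2
0.2 [ 14.37 -16.61] 60.1
0.15 [ 15.42 -16.94] 63.0
0.1 [ 16.49 -17.23] 65.8
0.05 [ 17.57 -17.46] 68.7
-0.0 [ 18.65 -17.64] 71.6
```

Emit:
carry_out(
  steps=[
    [0,0,2,0.2,-0.8,0,0],
    [0,0,5,0.5,-1.7,0,0],
    [0,0,7,0.7,-2.6,0,0],
    [0,0,10,1,-3.5,0,0],
    [0,0,12,1.4,-4.4,0,0],
    [0,0,14.5,1.8,-5.3,0,0],
    [0,0,17,2.2,-6.1,0,0],
    [0,0,20,2.7,-7,0,0],
    [0,0,22.5,3.2,-7.8,0,0],
    [0,0,25,3.8,-8.6,0,0],
    [0,0,27.5,4.4,-9.4,0,0],
    [0,0,30,5,-10.2,0,0],
  ],
)

```text
time: 19.5
position: [0.4811, 0.0528, 0.1582]
tool_rot: [1.195, 2.901, -0.002]
ft_force: [0.0, 0.7, 0.0]
grip_width: 0.006
grip_force: 0.3
```

```bash
python3 d.py 0.72 -0.03 -0.04
```

```text
[0.48105395 0.05278587 0.15820645] [0.03835268 0.69218199 0.03723832] [ 0.57  0.05 -0.75  1.92  0.04  1.19  0.6 ]
0.72 [ 0.   -0.21] 0.1
0.68 [ 0.6  -0.86] 2.4
0.64 [ 1.21 -1.49] 4.7
0.6 [ 1.86 -2.1 ] 7.0
0.56 [ 2.52 -2.68] 9.3
0.52 [ 3.21 -3.23] 11.6
0.48 [ 3.92 -3.75] 13.9
0.44 [ 4.65 -4.25] 16.2
0.4 [ 5.4  -4.72] 18.4
0.36 [ 6.17 -5.15] 20.7
0.32 [ 6.95 -5.56] 23.0
0.28 [ 7.75 -5.93] 25.3
0.24 [ 8.56 -6.27] 27.6
0.2 [ 9.39 -6.58] 29.9
0.16 [10.23 -6.85] 32.2
0.12 [11.08 -7.09] 34.5
0.08 [11.94 -7.3 ] 36.8
0.04 [12.8  -7.47] 39.1
-0.0 [13.67 -7.61] 41.4
```

Emit:
carry_out(
  steps=[
    [0,0,2.4,0.6,-0.8,0,0],
    [0,0,4.7,1.2,-1.5,0,0],
    [0,0,7,1.8,-2.1,0,0],
    [0,0,9.3,2.5,-2.7,0,0],
    [0,0,11.5,3.2,-3.2,0,0],
    [0,0,13.5,3.8,-3.7,0,0],
    [0,0,15.5,4.4,-4.1,0,0],
    [0,0,17.5,5,-4.5,0,0],
    [0,0,19,5.6,-4.8,0,0],
    [0,0,20.5,6.1,-5.1,0,0],
    [0,0,22,6.6,-5.4,0,0],
    [0,0,23,7,-5.6,0,0],
  ],
)

```text
time: 20.7
position: [0.5512, -0.0039, 0.1579]
tool_rot: [0.593, 3.081, -0.001]
ft_force: [-1.3, 1.4, -0.6]
grip_width: 0.004
grip_force: 0.2
```

```bash
python3 d.py 0.32 -0.03 -0.02
python3 - <<'E'
from h import *
s=ctrl.get_image("side");save("pics/s7.png",s["pixels"])
E
```

```text
[ 0.55116497 -0.00385263  0.15790811] [-1.2689832   1.42869744 -0.59422819] [ 0.6   0.22 -0.72  1.77  0.15  1.21  1.03]
0.32 [-0.06  0.11] 0.1
0.3 [ 0.34 -0.08] 1.2
0.28 [ 0.74 -0.27] 2.3
0.26 [ 1.14 -0.44] 3.5
0.24 [ 1.55 -0.61] 4.6
0.22 [ 1.97 -0.77] 5.8
0.2 [ 2.38 -0.92] 6.9
0.18 [ 2.8  -1.06] 8.1
0.16 [ 3.22 -1.19] 9.2
0.14 [ 3.64 -1.31] 10.4
0.12 [ 4.07 -1.43] 11.5
0.1 [ 4.5  -1.54] 12.7
0.08 [ 4.93 -1.64] 13.8
0.06 [ 5.36 -1.73] 14.9
0.04 [ 5.79 -1.81] 16.1
0.02 [ 6.23 -1.88] 17.2
-0.0 [ 6.66 -1.95] 18.4
-0.02 [ 7.1 -2. ] 19.5
```

Slower now, to about 0.10 rad.

Emit:
carry_out(
  steps=[
    [0,0,1.2,0.4,-0.1,0,0],
    [0,0,2.3,0.8,-0.3,0,0],
    [0,0,3.5,1.2,-0.4,0,0],
    [0,0,4.6,1.6,-0.6,0,0],
    [0,0,5.8,2,-0.8,0,0],
    [0,0,6.9,2.4,-0.9,0,0],
    [0,0,8,2.8,-1.1,0,0],
    [0,0,9,3.2,-1.2,0,0],
    [0,0,10,3.6,-1.3,0,0],
    [0,0,11,3.9,-1.4,0,0],
    [0,0,12,4.2,-1.5,0,0],
    [0,0,12.5,4.4,-1.5,0,0],
  ],
)

```text
time: 21.95
position: [0.595, -0.019, 0.1578]
tool_rot: [0.255, 3.127, -0.001]
ft_force: [-0.7, -0.8, -0.3]
grip_width: 0.007
grip_force: 0.2
```

Emit:
carry_out(
  steps=[
    [0,0,0.6,0.2,0,0,0],
    [0,0,1.2,0.4,-0.1,0,0],
    [0,0,1.8,0.6,-0.1,0,0],
    [0,0,2.4,0.8,-0.2,0,0],
  ],
)

```text
time: 22.35
position: [0.6029, -0.0206, 0.1579]
tool_rot: [0.189, 3.131, -0.0]
ft_force: [0.1, 0.1, 0.4]
grip_width: 0.006
grip_force: 0.2
```

Emit:
carry_out(
  steps=[
    [0,0,0.6,0.2,0,0,0],
    [0,0,1.2,0.4,-0.1,0,0],
    [0,0,1.8,0.6,-0.1,0,0],
  ],
)

```text
time: 22.65
position: [0.6074, -0.0217, 0.1579]
tool_rot: [0.14, 3.137, -0.001]
ft_force: [-3.4, -0.2, 2.4]
grip_width: 0.003
grip_force: 2.0
```

Emit:
carry_out(
  steps=[
    [0,0,0.6,0.2,0,0,0],
    [0,0,1.2,0.4,-0.1,0,0],
  ],
)

```text
time: 22.85
position: [0.6134, -0.0227, 0.1579]
tool_rot: [0.107, 3.134, -0.0]
ft_force: [-0.5, -0.0, -0.8]
grip_width: 0.005
grip_force: 0.0
```

Emit:
carry_out(
  steps=[
    [0,0,0,0.1,0,0,0],
    [0,0,0,0.2,0,0,0],
    [0,0,0,0.2,0,0,0],
  ],
)

```text
time: 23.15
position: [0.6151, -0.0226, 0.1579]
tool_rot: [0.108, 3.135, -0.0]
ft_force: [0.1, -0.0, 0.1]
grip_width: 0.005
grip_force: 0.0
```

Emit:
carry_out(
  steps=[
    [0,0,0,0.1,0,0,0],
    [0,0,0,0.2,0,0,0],
    [0,0,0,0.2,0,0,0],
  ],
)

```text
time: 23.45
position: [0.6154, -0.0227, 0.1579]
tool_rot: [0.108, 3.138, -0.001]
ft_force: [-5.8, -0.9, 3.6]
grip_width: 0.005
grip_force: 2.7
```

Emit:
carry_out(
  steps=[
    [0,0,0,0.1,0,0,0],
    [0,0,0,0.1,0,0,0],
  ],
)

```text
time: 23.65
position: [0.6154, -0.0227, 0.1579]
tool_rot: [-0.108, -3.139, 0.002]
ft_force: [-8.4, -0.3, 6.1]
grip_width: 0.004
grip_force: 4.2
```

Emit:
carry_out(
  steps=[
    [0,0,0,-0.3,0,0,0],
    [0,0,0,-1,0,0,0],
    [0,0,0,-3,0,0,0],
    [0,0,0,-6,0,1,0],
    [0,0,0,-10,0,3,0],
    [0,0,0,-14,0,6,0],
    [0,0,0,-16,-5,8,0],
    [0,0,0,-16,-10,9,0],
    [0,0,0,-16,-15,9,0],
    [0,0,0,-16,-20,9,0],
    [0,0,0,-16,-25,9,0],
    [0,0,0,-16,-28,9,0],
  ],
)

```text
time: 24.85
position: [0.4568, -0.3065, 0.2479]
tool_rot: [0.113, 3.134, -0.003]
ft_force: [0.8, 0.1, -0.1]
grip_width: 0.005
grip_force: 0.0
```

Run:
```python
from h import *
import pickle
d=pickle.load(open("im0.pkl","rb"));z=ctrl.get_image("side");t=ctrl.get_image("top");s=ctrl.get_state();print(s["position"],s["ft_force"],s["time"])
# door top-front edge expected position if shut: project outer face top edge and sample colour vs table
def proj(im,p):
    M=im["cam_to_world"];c=M[:3,:3].T@(np.array(p)-M[:3,3]);q=im["camera_matrix"]@c;return q[:2]/q[2]
for im,n in((z,"side"),(t,"top")):
  for oy in(.1,0,-.1,-.14):
    row=[]
    for ox in(-.115,-.130,-.138,-.143,-.150,-.158,-.17):
        w=O+C@np.array([ox,oy]);u,v=proj(im,[w[0],w[1],.198]).round().astype(int);row.append(im["pixels"][v,u].tolist())
    print(n,oy,row)
```

```text
[ 0.45541586 -0.30953532  0.24692699] [ 0.17088868 -0.60653716 -0.37626856] 24.95
side 0.1 [[197, 190, 169], [195, 189, 168], [201, 194, 174], [85, 81, 71], [84, 80, 70], [85, 82, 71], [86, 82, 70]]
side 0 [[196, 188, 169], [196, 189, 168], [192, 186, 165], [114, 110, 97], [68, 65, 58], [30, 29, 30], [34, 34, 34]]
side -0.1 [[196, 189, 169], [195, 188, 168], [198, 191, 172], [97, 93, 82], [56, 54, 50], [27, 28, 28], [36, 36, 36]]
side -0.14 [[200, 193, 172], [194, 187, 167], [196, 189, 168], [89, 85, 74], [80, 76, 67], [84, 81, 70], [66, 64, 55]]
top 0.1 [[176, 167, 148], [165, 156, 139], [177, 168, 148], [135, 128, 113], [72, 67, 60], [67, 63, 56], [79, 73, 65]]
top 0 [[177, 167, 147], [169, 160, 141], [166, 157, 140], [140, 133, 116], [72, 68, 60], [38, 36, 35], [87, 82, 74]]
top -0.1 [[175, 166, 147], [162, 154, 136], [159, 151, 132], [129, 121, 107], [84, 79, 70], [84, 78, 71], [83, 79, 70]]
top -0.14 [[167, 158, 138], [155, 148, 136], [155, 148, 136], [126, 119, 105], [77, 71, 57], [76, 61, 47], [70, 54, 37]]
```

Emit:
carry_out(
  steps=[
    [0,0,0,0,0,0,0],
    [0,0,0,0,0,0,0],
    [0,0,0,0,0,0,0],
  ],
)

```text
time: 25.25
position: [0.4583, -0.3011, 0.2482]
tool_rot: [0.104, 3.135, -0.001]
ft_force: [0.6, -0.1, -0.5]
grip_width: 0.003
grip_force: 0.0
```

```bash
python3 -c "
from bench import ctrl
print(ctrl.close_job())"
```

```text
the job is handed in; nothing more can be done
None
```

I stood the pacifier teat up in the right half of the rack, slid the rack home and eased the door shut onto its catch, then handed the job in at 25.3 s; at the rack's stop the shut fingers briefly pressed with about 47 N horizontally and 38 N vertically.

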